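Third hand at the buffer stop

TASK

Be a third hand for someone who will screw the silicone buffer block to the track bed: first call them by pressing the desk bell's plunger right down and letting it up, then set the block upright on the bed, centred, an earless face flat against the stop's sprung plate. Push it along the bed until the plate is about half way in (about 9 N), never bottoming it out, and finish while still holding that steady push. Leave the locomotive, container, stacked track pieces and crane where they stand.

Things in the scene. Friction and masses are not known exactly. Their poses are not given: they have to be found in the camera images.
- block: Dark hard-silicone buffer block, loose, 105-196 g. Body 40 mm (x) by 46 mm (y) by 50 mm tall; a screw ear on each y side at its foot (18 mm out along y, 30 mm along x, 8 mm high; 80 mm over both). Origin: centre of the underside, z up. Same when turned half round: either x face may meet the plate. Starts upright on the table. Grip it across the 46 mm, above the ears.
- track: Track bed, a beech plank with two dark grooves, fixed to the table: 200 mm along x, 124 mm along y, 12 mm high. Origin at the centre of its underside; its top is at z = 12 mm. Its +x points to the buffer stop standing on its far end.
- stop: Pale wooden buffer stop on the track's far end. Origin on the bed's top, 12 mm above the track's origin, same axes. Headboard x 76 to 96 mm, 124 mm wide, 63 mm tall; side cheeks at y = +-57 mm, 8 mm thick, 26 mm tall, x 42 to 78 mm, beside the plate. A dark line across each cheek's top at x = 47.5 mm shows where the plate's front face stands at half travel.
- plate_face (a point): Centre of the front (-x) face of the stop's sprung steel plate, which stands across the track: 74 mm wide, 6 to 56 mm above the bed, 8 mm thick. With the plate out this point is at x = 35 mm, y = 0, z = 31 mm in the stop's frame; it moves with the plate along the stop's +x.
- plate (a joint): How far the sprung plate is pushed in, m: 0 out, 0.025 bottomed out. It pushes back with 700 N/m (0.7 N per mm, nothing at 0; half travel 12.5 mm is about 9 N) and returns when let go.
- bell: Desk bell fixed to the table: dark round wooden foot 84 mm across, bright metal dome up to 42 mm high, round brass plunger head on top. Origin at the centre of its underside, z up.
- plunger_top (a point): Centre of the top of the bell's plunger head (22 mm across); 62 mm above the table when up; moves with the plunger.
- plunger (a joint): How far the bell plunger is pressed, m: 0 up, 0.008 at its stop. Spring: about 2 N to start, 4.6 N at the stop; it comes back up by itself.
- locomotive: Chrome-finish aluminium toy locomotive, 150 mm long (x), 48 mm wide, 73 mm tall, loose, a bystander. Origin at the centre of its underside.
- container: Blue plastic toy freight container, 120 mm long (x), 51 mm wide, 50 mm tall, loose, a bystander. Origin at the centre of its underside.
- tracks: Stack of three beech track pieces, about 150 mm long (x), 60 mm wide, 36 mm tall, loose, a bystander. Origin at the centre of its underside.
- crane: Wooden toy crane with a crank lever on its +y side: foot 110 by 90 mm, mast and jib up to 195 mm tall, the jib reaching 130 mm along its +x; loose, a bystander. Origin at the centre of its underside.
Things that resemble listed ones, but are neither listed nor needed, are in the scene too. Several things look just like the block: the one meant starts farthest from the robot's base. What is shaped like the bell but red is not meant.

How it is judged:
On the way, in this order (a step that is already met when the one before it is completed fails the run):
1. the bell plunger is pressed down to its stop (value of joint plunger above 0.0068 m), for 0.05 s.
2. the bell plunger is let go and comes back up (value of joint plunger below 0.002 m), for 0.1 s.
3. the block is held on the bed against the plate with the right push for a second (y of block in the frame of track between -0.01 and 0.01 m and z of block in the frame of track between 0.008 and 0.016 m and x of block in the frame of track below 0.045 m and angle between the x axis of block and the x axis of track, either way round below 0.14 rad and angle between block's own z axis and vertical below 0.1 rad and contact force between block and stop between 5 and 12.5 N and value of joint plate between 0.006 and 0.019 m and contact force between any of the fingers, the arm and block above 3 N), for 1 s.
At the end, for the whole second after the job is handed in: The arm still holds the block upright on the bed (height +-4 mm, tilt < 0.10 rad), centred within 10 mm, yaw within 0.14 rad of the track, still, and pushes it (over 3 N) against the plate with 5 to 12.5 N, the plate 6 to 19 mm in; the bell plunger is up (all of step 3 and linear speed of block below 0.01 m/s and value of joint plunger below 0.002 m); the arm keeps its last pose, push and grip.
It fails at once if the sprung plate is driven to the end of its travel (over 23.5 mm) (value of joint plate above 0.0235 m).
It fails at once if the locomotive is disturbed (moved over 20 mm) (distance of locomotive from where it was at the start of the episode above 0.02 m).
It fails at once if the container is disturbed (moved over 20 mm) (distance of container from where it was at the start of the episode above 0.02 m).
It fails at once if the tracks is disturbed (moved over 20 mm) (distance of tracks from where it was at the start of the episode above 0.02 m).
It fails at once if the crane is disturbed (moved over 20 mm) (distance of crane from where it was at the start of the episode above 0.02 m).
It also fails if it takes over 64 s, if anything falls off the work surface, if the arm or the gripper's body presses on something with over 40 N, if the wrist force passes 120 N, or if a joint passes its speed limit or range.

ROBOT

A 6-joint arm with a two-finger parallel gripper is mounted at the origin on the work surface. World frame = base frame: x ahead of the robot, y to its left, z up, the work surface at z = 0. Lengths are in m, angles in rad, forces in N, time in s.
With the tool pointing down it reaches from about 0.35 to 0.775 m from the base axis. Payload 7.3 kg.
Tool frame: the origin (TCP) lies midway between the tips of the shut fingers; the grasp point (between the pads) lies 19 mm behind it (robot.grip_depth is the z of the grasp point in the tool frame, in m); z points along the fingers, y is the line along which they close (so a half turn about z gives the same grasp; the last joint's range is limited). The gripper opens to 92 mm and grips with 3 to 60 N. Pads are 19 mm wide; open, the fingers measure 130 mm over their backs; the gripper's body (75 mm by 190 mm) begins 47 mm behind the grasp point.
Start: joints at [1.041, 0.342, 1.524, -0, 1.275, -0.146], TCP at [0.197, 0.487, 0.227] pointing down, gripper open.
Joint ranges: [-2.53, 2.53], [-0.77, 2.02], [0.04, 2.7], [-1, 4.14], [0.28, 2.66], [-3.11, 3.11]. Speed limits (rad/s): [2.57, 2.57, 3.14, 3.14, 3.14, 3.14].

INTERFACE

Orientations are given as [roll, pitch, yaw] about the fixed x, y, z axes, in that order (R = Rz(yaw) Ry(pitch) Rx(roll)).
In Python, from cell import robot, viewer gives the robot as it stands.
- The arm moves only by the tool step_arm, never from a script. Its argument "increments" is a list of rows, each an object with "delta_pos": the shift along the tool's x, y, z in cm, a list of three; "dr": the turn, a rotation vector about the tool's x, y, z in degrees, a list of three; "fingers": the closure, from -1 (fully open) to 1 (shut), so that 0 is half open. In form: [{"delta_pos": [tx, ty, tz], "dr": [wx, wy, wz], "fingers": fingers}, ...]. A call has exactly 5 rows; each row is the pose to reach, as a shift and turn from the pose commanded when the call began, along the tool's axes at that moment; what a row does not reach only later rows make up. A row lasts 1/8 s, in which the tool goes at most 62.5 mm and 10.7 degrees, less where a joint would pass 70% of its speed; a pose out of reach is approached as far as the arm can. A call with a gripper value outside its range is refused whole. The fingers move at their own pace and stop on an object; "newtons" is the grip in N (left out, the last holds). Time passes only in rows, so rows that repeat a pose let the fingers close, or fill a call up. It gives the time, the measured TCP pose, the force, the opening and the grip force at its end, in the units of the state.
- robot.observe(): the state, without advancing time (a new reading comes with each control period).
- viewer.read_camera(name): name is "side" or "top" or "wrist"; returns the picture (420x560x3 uint8, red, green, blue); there is no depth.
- viewer.camera_params(name): a dict with "K" (3x3 intrinsics, pixels), "T" (4x4, takes a point from camera to world coordinates). Camera axes: x right, y down, z forward; pixel columns grow to the right and rows downward; lengths in m; the calibration is good to about 2 mm. A picture is of the moment at which its call begins: read the wrist's pose just before it. camera_params takes no time and is no camera call; for the wrist camera it gives the pose at the moment of the call.
- robot.hand_in(): hands the job in; it is judged then, once.
The state is a dict: "time": time; "qpos": joint angles; "qvel": joint speeds; "joint_efforts": joint torques, N m; "tool_pos": TCP position; "tool_rot": TCP orientation; "contact_force": force on the tool from outside, world axes, zero at the start; "torque": the same for the moment, N m; "opening": finger opening in m; "grip_force": force on a finger pad.
Only numpy, scipy, OpenCV 4.12 (cv2) and the standard library are available. Lean on these libraries where they do the work, as an engineer would, in place of code of your own. Each camera call takes 0.05 s, during which the arm holds its last target. There are 200 camera calls.

## Working session

There is one attempt and no reset: what is moved stays moved. The work goes in short steps, Python scripts to look and compute and a tool call to move; the robot and the scene stay as the last step left them, time stands still between calls to the robot, and variables do not carry over. Pictures are saved under pics/ and viewed, at most 10 in all, crops included, and the job is handed in when it is done.

Besides the shell and the picture viewer there is one more tool, called after "Emit:" by a JSON object that holds its "op" and its "data". step_arm: Moves the arm, as the interface text tells. Its arguments: {"type":"object","properties":{"increments":{"type":"array"},"newtons":{"type":"number"}},"required":["increments"]}

```bash
mkdir -p pics; ls
python3 - <<'E'
from cell import robot, viewer
import cv2,numpy as np
for n in ("top","side"):
    im=viewer.read_camera(n); cv2.imwrite(f"pics/{n}0.png",im[:,:,::-1])
    p=viewer.camera_params(n); print(n,np.round(p["K"],1).tolist(),np.round(p["T"],4).tolist())
o=robot.observe(); print(o["time"],o["tool_pos"],o["tool_rot"],o["opening"],o["contact_force"])
E
```

```text
pics
top [[389.6, 0.0, 282.0], [0.0, 389.6, 212.4], [0.0, 0.0, 1.0]] [[-0.0116, -0.9974, 0.0718, 0.4929], [-0.9999, 0.0117, 0.0013, -0.1066], [-0.0021, -0.0718, -0.9974, 1.1609], [0.0, 0.0, 0.0, 1.0]]
side [[452.2, 0.0, 278.0], [0.0, 452.2, 205.8], [0.0, 0.0, 1.0]] [[0.7976, -0.4616, 0.3883, 0.064], [-0.6031, -0.5986, 0.5273, -0.7547], [-0.0109, -0.6547, -0.7558, 0.9871], [0.0, 0.0, 0.0, 1.0]]
0.1 [0.19639265 0.48648701 0.22610635] [-3.14019843e+00 -1.90781667e-04  2.75776517e+00] 0.09165314502457612 [-0.00631077 -0.20938438 -0.57003394]
```

View pics/top0.png

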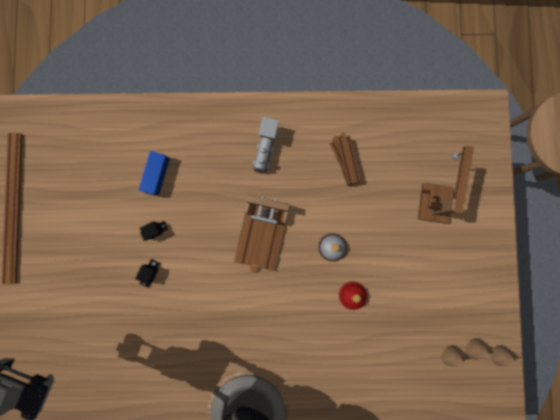

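View pics/side0.png

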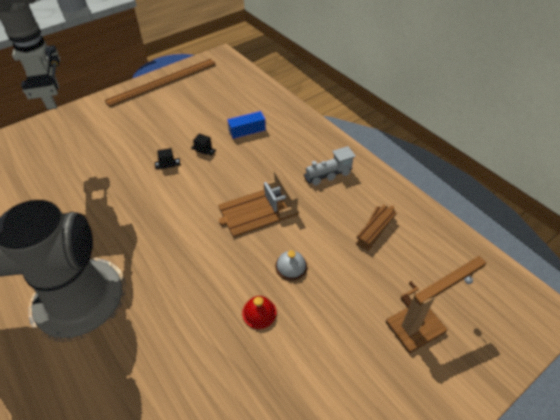

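The top view shows two dark ear-footed blocks, A at about (153,230) and B at (148,273). It also shows the grey bell at (333,246), the red decoy bell at (352,295), and the track at (262,235) with the stop at its upper end. Side-view pixels are A (203,144), B (167,158), bell (291,262), red decoy (259,310) and track (255,207).
Candidates for the block are A and B; for the bell, the grey one and the red one. Next I'll compute positions and make one close crop.

```bash
cat > h.py <<'E'
from cell import robot, viewer
import cv2, numpy as np
def ray(p,uv):
    T=p["T"]; d=T[:3,:3]@np.linalg.solve(p["K"],[uv[0],uv[1],1.]); return T[:3,3],d/np.linalg.norm(d)
def plane(p,uv,z):
    o,d=ray(p,uv); return o+d*(z-o[2])/d[2]
def tri(obs):
    A=np.zeros((3,3));b=np.zeros(3);L=[ray(p,uv) for p,uv in obs]
    for o,d in L:
        M=np.eye(3)-np.outer(d,d);A+=M;b+=M@o
    x=np.linalg.solve(A,b); return x,max(np.linalg.norm(np.cross(x-o,d)) for o,d in L)
def proj(p,X):
    T=p["T"]; c=T[:3,:3].T@(np.asarray(X)-T[:3,3]); u=p["K"]@c; return u[:2]/u[2]
E
python3 - <<'E'
from h import *
P={n:viewer.camera_params(n) for n in("top","side")}
t=cv2.imread("pics/top0.png"); s=cv2.imread("pics/side0.png")
for n,im in(("top",t),("side",s)):
    h=cv2.cvtColor(im,cv2.COLOR_BGR2HSV)
    dk=(im.max(2)<45).astype(np.uint8); n_,l,st,c=cv2.connectedComponentsWithStats(dk)
    for i in range(1,n_):
        if 60<st[i,4]<1500: print(n,"dark",st[i].tolist(),c[i].round(1),plane(P[n],c[i],.025).round(3), np.hypot(*plane(P[n],c[i],.025)[:2]).round(3))
    g=cv2.inRange(h,(16,130,150),(32,255,255)); n_,l,st,c=cv2.connectedComponentsWithStats(g)
    for i in range(1,n_):
        if 15<st[i,4]<400 : print(n,"brass",st[i].tolist(),c[i].round(1),plane(P[n],c[i],.062).round(3))
z=lambda im,x,y,w,h,k:cv2.resize(im[y:y+h,x:x+w],(w*k,h*k),interpolation=cv2.INTER_CUBIC)
m=np.zeros((600,800,3),np.uint8)
a=z(t,130,205,60,90,4); m[:360,:240]=a
a=z(t,225,185,70,95,4); m[:380,250:530]=a
a=z(t,310,225,50,50,4); m[:200,540:740]=a
a=z(s,150,125,75,55,4); m[370:590,:300]=a[:220]
a=z(s,210,165,95,75,4); m[390:600,310:690]=a[:210]
a=z(s,265,235,50,45,4); m[205:385,540:740]=a
cv2.imwrite("pics/m0.png",m)
E
```

```text
top dark [141, 222, 26, 17, 298] [153.1 230. ] [0.528 0.271 0.025] 0.593
top dark [137, 261, 22, 25, 312] [147.7 273.3] [0.403 0.285 0.025] 0.494
top dark [0, 360, 50, 60, 1156] [ 28.2 392.3] [0.072 0.62  0.025] 0.624
top dark [223, 389, 51, 31, 1160] [249.4 406.8] [ 0.026 -0.007  0.025] 0.027
top brass [333, 245, 5, 5, 21] [335. 247.] [ 0.473 -0.253  0.062]
top brass [353, 295, 6, 7, 28] [355.9 298.2] [ 0.33  -0.308  0.062]
side dark [0, 0, 14, 12, 72] [6.1 4.3] [0.305 1.678 0.025] 1.705
side dark [10, 29, 31, 13, 167] [26.6 36.9] [0.288 1.314 0.025] 1.345
side dark [13, 36, 31, 16, 167] [30.2 45.9] [0.277 1.231 0.025] 1.261
side dark [46, 46, 14, 24, 136] [52.2 57.1] [0.319 1.089 0.025] 1.135
side dark [21, 73, 37, 16, 358] [38.7 81.3] [0.222 0.953 0.025] 0.979
side dark [193, 135, 21, 20, 261] [202.8 145. ] [0.523 0.268 0.025] 0.588
side dark [157, 150, 22, 18, 256] [166.  159.5] [0.398 0.28  0.025] 0.487
side dark [33, 214, 60, 78, 1205] [ 77.3 249.9] [0.051 0.115 0.025] 0.126
side brass [173, 38, 31, 12, 41] [187.1  43.9] [0.765 0.783 0.062]
side brass [293, 84, 30, 16, 195] [308.7  91.6] [0.939 0.243 0.062]
side brass [339, 112, 13, 7, 47] [345.6 114.9] [0.952 0.069 0.062]
side brass [288, 249, 7, 8, 43] [291.1 252.8] [ 0.472 -0.252  0.062]
side brass [254, 297, 9, 8, 54] [257.9 300.6] [ 0.33  -0.31   0.062]
```

View pics/m0.png

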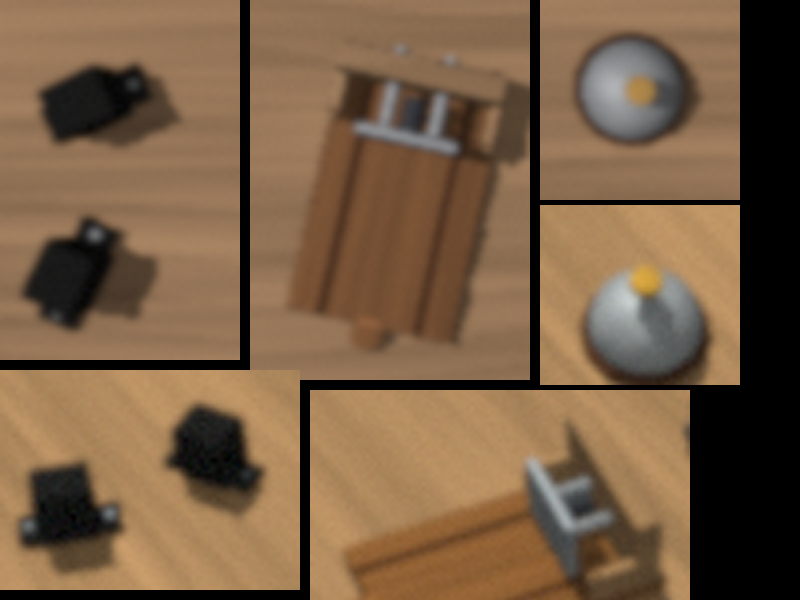

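Both views agree: A is at (0.526, 0.270), 0.59 m from the base, against 0.49 m for B, so A is the block. The grey bell's brass head is at about (0.472, −0.253). Next is a wrist look at the block and track on the way to the bell.

```bash
cat >> h.py <<'E'
from scipy.spatial.transform import Rotation as R
def go(xyz,yaw=None,o=None):
    o=o or robot.observe(); M=R.from_euler("xyz",o["tool_rot"]); d=M.inv().apply(np.asarray(xyz)-o["tool_pos"])*100
    y=o["tool_rot"][2] if yaw is None else yaw
    w=(M.inv()*R.from_euler("xyz",[np.pi,0,y])).as_rotvec(degrees=True)
    print("t",round(o["time"],2),"pos",o["tool_pos"].round(4),"rot",o["tool_rot"].round(4),"F",o["contact_force"].round(2),"-> cm",d.round(2),"dr",w.round(1))
E
python3 - <<'E'
from h import *
P={n:viewer.camera_params(n) for n in("top","side")}
print("plunger",tri([(P["top"],(335,247)),(P["side"],(291.1,252.8))]))
print("blockA",tri([(P["top"],(153.1,230)),(P["side"],(202.8,145))]))
w=viewer.camera_params("wrist"); o=robot.observe(); M=R.from_euler("xyz",o["tool_rot"])
print("cam in tool",M.inv().apply(w["T"][:3,3]-o["tool_pos"]).round(3), (M.inv().as_matrix()@w["T"][:3,:3]).round(2).tolist(), w["K"].round(0).tolist())
go([.42,.25,.28],2.758+.1)
E
```

```text
plunger (array([ 0.47245351, -0.2525946 ,  0.06208207]), np.float64(0.00047946189889092543))
blockA (array([0.52691241, 0.27388802, 0.0189845 ]), np.float64(0.0011192986508471523))
cam in tool [ 0.084  0.002 -0.158] [[0.0, -0.95, -0.31], [1.0, 0.0, -0.0], [0.0, -0.31, 0.95]] [[348.0, 0.0, 279.0], [0.0, 348.0, 214.0], [0.0, 0.0, 1.0]]
t 0.1 pos [0.1964 0.4865 0.2261] rot [-3.1402e+00 -2.0000e-04  2.7578e+00] F [-0.01 -0.21 -0.57] -> cm [-29.59 -13.56  -5.38] dr [-0.1 -0.  -5.7]
```

Emit:
{"op": "step_arm", "data": {"increments": [{"delta_pos": [-6, -2.7, -1], "dr": [0, 0, -1], "fingers": 1}, {"delta_pos": [-12, -5.4, -2], "dr": [0, 0, -2], "fingers": 1}, {"delta_pos": [-17.5, -8, -3], "dr": [0, 0, -4], "fingers": 1}, {"delta_pos": [-23, -11, -4], "dr": [0, 0, -5], "fingers": 1}, {"delta_pos": [-28, -13.5, -5], "dr": [0, 0, -6], "fingers": 1}]}}

```text
time: 0.72
tool_pos: [0.4048, 0.2569, 0.2764]
tool_rot: [-3.141, -0.0, 2.863]
contact_force: [0.3, 1.3, 0.0]
opening: 0.0463
grip_force: 0.0
```

Run:
```python
from h import *
import pickle
o=robot.observe(); p=viewer.camera_params("wrist"); im=viewer.read_camera("wrist")
cv2.imwrite("pics/w1.png",im[:,:,::-1]); pickle.dump(p,open("w1.pkl","wb"))
print(proj(p,[.526,.272,.05]))
go([.44,.02,.27],2.9); print(o["qvel"].round(3))
```

```text
[316.82499255 270.83006468]
t 0.78 pos [0.4101 0.2519 0.2777] rot [-3.1401  0.0053  2.8591] F [ 4.6  -3.98  1.68] -> cm [ -9.33 -21.43   0.85] dr [-0.1  0.3 -2.3]
[-1.014e+00  3.300e-02 -2.890e-01  1.000e-03  2.470e-01 -1.145e+00]
```

View pics/w1.png

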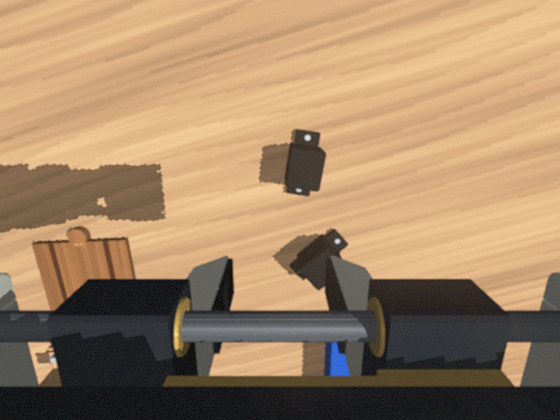

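The wrist view shows block B at (305,162), block A at (320,258) partly behind a finger, the track at left (85,270) and the container at the bottom. Image-down points outward, so I'll look at the track from farther out on the way to the bell.

Run:
```python
from h import *
go([.62,-.02,.28],2.9)
```

```text
t 0.78 pos [0.4101 0.2519 0.2777] rot [-3.1401  0.0053  2.8591] F [ 4.6  -3.98  1.68] -> cm [-27.74 -20.26  -0.05] dr [-0.1  0.3 -2.3]
```

Emit:
{"op": "step_arm", "data": {"increments": [{"delta_pos": [-5, -3.7, 0], "dr": [0, 0, 0], "fingers": 1}, {"delta_pos": [-10, -7.4, 0], "dr": [0, 0, -1], "fingers": 1}, {"delta_pos": [-15, -11, 0], "dr": [0, 0, -1], "fingers": 1}, {"delta_pos": [-20, -14.7, 0], "dr": [0, 0, -2], "fingers": 1}, {"delta_pos": [-25, -18, 0], "dr": [0, 0, -2], "fingers": 1}]}}

```text
time: 1.4
tool_pos: [0.5956, 0.0152, 0.2759]
tool_rot: [3.141, -0.001, 2.897]
contact_force: [1.2, 0.5, -0.2]
opening: 0.0001
grip_force: 0.0
```

Emit:
{"op": "step_arm", "data": {"increments": [{"delta_pos": [-1, -1, 0], "dr": [0, 0, 0], "fingers": 1}, {"delta_pos": [-2, -2, 0], "dr": [0, 0, 0], "fingers": 1}, {"delta_pos": [-2, -2, 0], "dr": [0, 0, 0], "fingers": 1}, {"delta_pos": [-2, -2, 0], "dr": [0, 0, 0], "fingers": 1}, {"delta_pos": [-2, -2, 0], "dr": [0, 0, 0], "fingers": 1}]}}

```text
time: 2.02
tool_pos: [0.609, -0.0064, 0.2767]
tool_rot: [3.141, 0.0, 2.899]
contact_force: [-0.6, -0.2, -0.3]
opening: 0.0004
grip_force: 0.0
```

Run:
```python
from h import *
import pickle
p=viewer.camera_params("wrist"); im=viewer.read_camera("wrist")
cv2.imwrite("pics/w2.png",im[:,:,::-1]); pickle.dump(p,open("w2.pkl","wb"))
go([.4725,-.2525,.12],2.9); print(robot.observe()["qvel"].round(3))
```

```text
t 2.08 pos [ 0.6091 -0.0066  0.2767] rot [3.1414e+00 4.0000e-04 2.8986e+00] F [-0.63 -0.17 -0.  ] -> cm [  7.34 -27.16  15.66] dr [ 0.   0.  -0.1]
[-0.005  0.004 -0.003  0.    -0.001 -0.002]
```

View pics/w2.png

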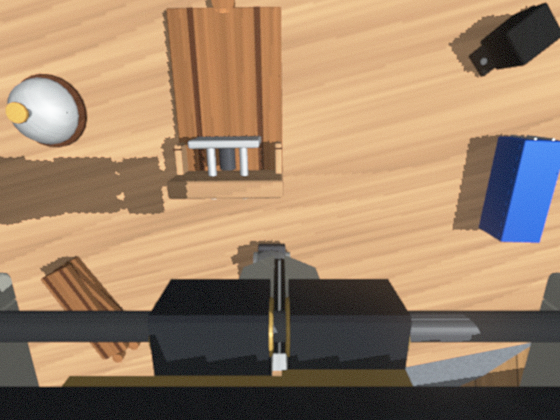

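The track, stop, bell and block A all show clearly: the plank's near corners at about (166,9) and (281,8), the plate's top edge from (188,143) to (260,140), the bell's plunger at (17,113), and block A at (512,40) with a screw ear at (481,63). I'll take edge-based measurements from this view.

Run:
```python
from h import *
import pickle
p=pickle.load(open("w2.pkl","rb")); im=cv2.imread("pics/w2.png"); f=im.astype(float)
print("cam",p["T"][:3,3].round(4))
def edge(c0,rows,w=7):
    pts=[]
    for r in rows:
        seg=cv2.GaussianBlur(f[r-1:r+2].mean(0)[None],(5,1),0)[0][int(c0)-w:int(c0)+w+1]
        g=np.abs(np.diff(seg,axis=0)).sum(1); k=g.argmax(); pts.append((int(c0)-w+k+.5,r))
    pts=np.array(pts); 
    for _ in range(3):
        a=np.polyfit(pts[:,1],pts[:,0],1); e=np.abs(np.polyval(a,pts[:,1])-pts[:,0]); pts=pts[e<=max(1.,np.median(e)*2)]
    return a,len(pts)
L,nl=edge(168,range(20,135,3));Rr,nr=edge(281,range(20,135,3)); print(L,nl,Rr,nr)
Z=.012
l=[plane(p,(np.polyval(L,r),r),Z) for r in(15,135)]; q=[plane(p,(np.polyval(Rr,r),r),Z) for r in(15,135)]
for a in(l,q): d=a[1]-a[0]; print("edge",a[0].round(4),a[1].round(4),"yaw",np.arctan2(d[1],d[0]).round(4))
d=(l[1]-l[0])/np.linalg.norm(l[1]-l[0]); n=np.array([-d[1],d[0],0]); print("width",[(b-l[0])@n for b in q])
# plate: bright rows around the top edge, per column
g=cv2.cvtColor(im,cv2.COLOR_BGR2GRAY)
for c in(195,210,225,250): print(c,g[132:152,c].tolist())
print("row144",g[143,180:268].tolist())
for c in (180,225,270): print("end",c,g[0:16,c].tolist())
cv2.imwrite("pics/w2z.png",cv2.resize(im[100:205,155:295],None,fx=5,fy=5,interpolation=cv2.INTER_CUBIC))
```

```text
cam [0.5284 0.0152 0.4345]
[1.01079622e-01 1.60973279e+02] 39 [1.18083671e-02 2.80231781e+02] 39
edge [ 0.4113 -0.0852  0.012 ] [ 0.5345 -0.114   0.012 ] yaw -0.2305
edge [0.4418 0.0381 0.012 ] [0.565  0.0096 0.012 ] yaw -0.2276
width [np.float64(0.12696619425210556), np.float64(0.1273314608301737)]
195 [135, 139, 135, 135, 117, 80, 77, 92, 131, 183, 215, 223, 217, 219, 209, 185, 128, 75, 61, 67]
210 [141, 133, 136, 124, 104, 96, 93, 103, 138, 189, 219, 222, 221, 218, 202, 188, 203, 234, 238, 236]
225 [131, 130, 134, 124, 102, 99, 93, 102, 150, 203, 223, 223, 223, 221, 211, 161, 102, 89, 88, 86]
250 [144, 143, 145, 127, 98, 97, 92, 106, 162, 213, 230, 224, 223, 220, 205, 170, 139, 138, 144, 146]
row144 [79, 85, 80, 80, 76, 72, 75, 98, 163, 213, 224, 223, 223, 222, 222, 223, 225, 222, 222, 224, 223, 222, 225, 222, 223, 225, 222, 221, 220, 224, 222, 223, 224, 221, 222, 223, 222, 223, 224, 222, 223, 222, 225, 221, 222, 223, 225, 225, 220, 224, 224, 224, 224, 224, 224, 223, 223, 224, 223, 224, 226, 225, 224, 224, 224, 224, 225, 224, 226, 224, 224, 224, 225, 226, 226, 224, 227, 225, 197, 138, 96, 68, 57, 69, 82, 78, 82, 79]
end 180 [174, 171, 176, 178, 176, 177, 177, 162, 137, 137, 142, 145, 142, 143, 141, 141]
end 225 [147, 147, 148, 148, 147, 149, 145, 147, 157, 169, 169, 172, 161, 141, 136, 138]
end 270 [196, 197, 196, 193, 192, 191, 167, 136, 132, 132, 137, 134, 135, 136, 131, 134]
```

View pics/w2z.png

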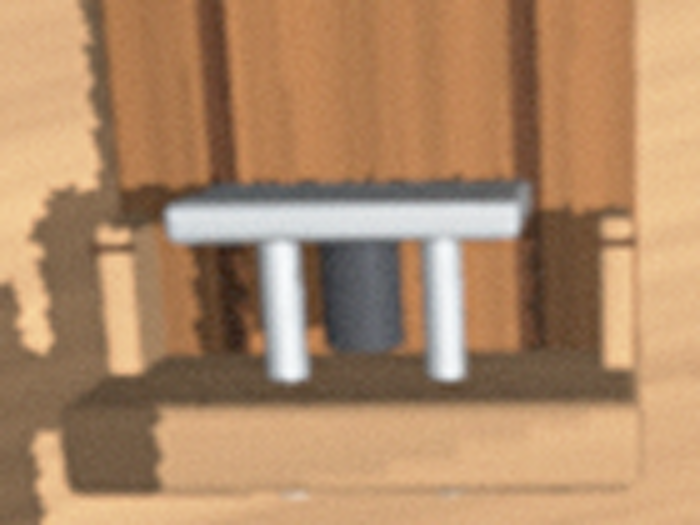

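Run:
```python
from h import *
import pickle
p=pickle.load(open("w2.pkl","rb"))
th=-.2276; x=np.array([np.cos(th),np.sin(th),0]); y=np.array([-x[1],x[0],0])
r0=plane(p,(282-.1,135),.012); c0=r0-y*.062   # centreline point
def tr(name,a,b,z):
    A,B=plane(p,a,z),plane(p,b,z); d=B-A; print(name,A.round(4),B.round(4),"len",np.linalg.norm(d).round(4),"dir-yaw",(np.arctan2(d[1],d[0])-np.pi/2).round(4),"mid y off centreline",(((A+B)/2-c0)@y).round(4), "x",(((A+B)/2)@x).round(4))
tr("plate top front",(188,140.5),(258.8,139.7),.068)
tr("plate top back",(188.5,148.2),(258.8,147.4),.068)
tr("headboard front top",(168+1,181),(282.3,180),.075)
tr("cheek outer",(174.4,150),(281.4,150),.038)
tr("near end",(166.8,7.5),(280.4,6.7),.012)
tr("cheek mark",(178,148.8),(279,148.5),.038)
print("c0",c0.round(4), "c0.y", (c0@y).round(4))
# heights by two views: plate corners with top view
t=viewer.camera_params("top")
print("plate L proj",proj(t,plane(p,(188,140.5),.068)),"R",proj(t,plane(p,(258.8,139.7),.068)))
print("plunger w2",plane(p,(17,113),.062))
```

```text
plate top front [ 0.5423 -0.0853  0.068 ] [ 0.5591 -0.0139  0.068 ] len 0.0733 dir-yaw -0.231 mid y off centreline 0.001 x 0.5477
plate top back [ 0.5499 -0.0873  0.068 ] [ 0.5667 -0.016   0.068 ] len 0.0733 dir-yaw -0.2308 mid y off centreline 0.0008 x 0.5555
headboard front top [ 0.5771 -0.1161  0.075 ] [ 6.046e-01 -1.000e-04  7.500e-02] len 0.1192 dir-yaw -0.2331 mid y off centreline 0.0018 x 0.5887
cheek outer [ 0.5498 -0.1118  0.038 ] [0.5787 0.0055 0.038 ] len 0.1208 dir-yaw -0.2421 mid y off centreline 0.0007 x 0.5617
near end [ 0.4057 -0.0783  0.012 ] [0.4341 0.04   0.012 ] len 0.1216 dir-yaw -0.2359 mid y off centreline 0.0012 x 0.4134
cheek mark [ 0.5495 -0.1074  0.038 ] [0.5765 0.0033 0.038 ] len 0.1139 dir-yaw -0.2392 mid y off centreline 0.0014 x 0.5602
c0 [ 0.551  -0.0507  0.012 ] c0.y 0.0749
plate L proj [275.04632916 222.90091602] R [249.59022097 217.22886392]
plunger w2 [ 0.473909   -0.24876483  0.062     ]
```

Track yaw is −0.231, and the plate, marks, near end and headboard agree to about 1 mm (origin x′ = 0.5127, centreline y′ = 0.0758). Projecting the plate ends into the top view matches to about 1 px. Now the bell.

Emit:
{"op": "step_arm", "data": {"increments": [{"delta_pos": [1.5, -5.4, 2], "dr": [0, 0, 0], "fingers": 1}, {"delta_pos": [3, -10.9, 4.5], "dr": [0, 0, 0], "fingers": 1}, {"delta_pos": [4.5, -16.3, 7.5], "dr": [0, 0, 0], "fingers": 1}, {"delta_pos": [6, -21.5, 11], "dr": [0, 0, 0], "fingers": 1}, {"delta_pos": [7.3, -27, 15], "dr": [0, 0, 0], "fingers": 1}]}}

```text
time: 2.7
tool_pos: [0.4762, -0.2458, 0.1316]
tool_rot: [-3.141, 0.002, 2.898]
contact_force: [1.1, 0.2, -0.0]
opening: 0.0005
grip_force: 0.0
```

Emit:
{"op": "step_arm", "data": {"increments": [{"delta_pos": [0, 0, 0.5], "dr": [0, 0, 0], "fingers": 1}, {"delta_pos": [0, 0, 1], "dr": [0, 0, 0], "fingers": 1}, {"delta_pos": [0, 0, 2], "dr": [0, 0, 0], "fingers": 1}, {"delta_pos": [0, 0, 3], "dr": [0, 0, 0], "fingers": 1}, {"delta_pos": [0, 0, 4], "dr": [0, 0, 0], "fingers": 1}]}}

```text
time: 3.32
tool_pos: [0.4774, -0.2442, 0.0914]
tool_rot: [-3.142, 0.0, 2.899]
contact_force: [0.2, 0.2, -0.1]
opening: 0.0008
grip_force: 0.0
```

Run:
```python
from h import *
go([.473,-.251,.054],2.9)
```

```text
t 3.33 pos [ 0.4774 -0.2442  0.0914] rot [-3.1416e+00  4.0000e-04  2.8987e+00] F [ 0.25  0.15 -0.07] -> cm [ 0.26 -0.77  3.74] dr [-0.   0.  -0.1]
```

Emit:
{"op": "step_arm", "data": {"increments": [{"delta_pos": [0.2, -0.7, 0.5], "dr": [0, 0, 0], "fingers": 1}, {"delta_pos": [0.2, -0.7, 1.5], "dr": [0, 0, 0], "fingers": 1}, {"delta_pos": [0.2, -0.7, 2.2], "dr": [0, 0, 0], "fingers": 1}, {"delta_pos": [0.2, -0.7, 2.9], "dr": [0, 0, 0], "fingers": 1}, {"delta_pos": [0.2, -0.7, 3.2], "dr": [0, 0, 0], "fingers": 1}]}}

```text
time: 3.95
tool_pos: [0.4733, -0.2511, 0.0596]
tool_rot: [3.142, -0.0, 2.897]
contact_force: [-0.9, 0.4, 3.2]
opening: 0.0003
grip_force: 1.3
```

Emit:
{"op": "step_arm", "data": {"increments": [{"delta_pos": [0, 0, 0], "dr": [0, 0, 0], "fingers": 1}, {"delta_pos": [0, 0, 0], "dr": [0, 0, 0], "fingers": 1}, {"delta_pos": [0, 0, 0], "dr": [0, 0, 0], "fingers": 1}, {"delta_pos": [0, 0, 0], "dr": [0, 0, 0], "fingers": 1}, {"delta_pos": [0, 0, 0], "dr": [0, 0, 0], "fingers": 1}]}}

```text
time: 4.58
tool_pos: [0.4733, -0.2511, 0.06]
tool_rot: [3.142, 0.0, 2.897]
contact_force: [-0.3, 0.0, 1.7]
opening: 0.0004
grip_force: 1.2
```

Emit:
{"op": "step_arm", "data": {"increments": [{"delta_pos": [0, 0, 0.3], "dr": [0, 0, 0], "fingers": 1}, {"delta_pos": [0, 0, 0.5], "dr": [0, 0, 0], "fingers": 1}, {"delta_pos": [0, 0, 0.7], "dr": [0, 0, 0], "fingers": 1}, {"delta_pos": [0, 0, 0.8], "dr": [0, 0, 0], "fingers": 1}, {"delta_pos": [0, 0, 0.8], "dr": [0, 0, 0], "fingers": 1}]}}

```text
time: 5.2
tool_pos: [0.4737, -0.2513, 0.0539]
tool_rot: [-3.141, 0.002, 2.898]
contact_force: [-5.2, 3.5, 22.1]
opening: 0.0008
grip_force: 10.8
```

Plunger at its stop (22 N, tip at 54 mm). Release and lift.

Emit:
{"op": "step_arm", "data": {"increments": [{"delta_pos": [0, 0, -1], "dr": [0, 0, 0], "fingers": 1}, {"delta_pos": [0, 0, -4], "dr": [0, 0, 0], "fingers": 1}, {"delta_pos": [0, 0, -9], "dr": [0, 0, 0], "fingers": 1}, {"delta_pos": [0, 0, -14], "dr": [0, 0, 0], "fingers": 0.5}, {"delta_pos": [0, 0, -19], "dr": [0, 0, 0], "fingers": 0}]}}

```text
time: 5.82
tool_pos: [0.4732, -0.2509, 0.2431]
tool_rot: [3.141, -0.0, 2.897]
contact_force: [-0.9, -0.4, -0.0]
opening: 0.0159
grip_force: 0.0
```

Run:
```python
from h import *
go([.54,.26,.26],3.61)
```

```text
t 5.83 pos [ 0.4732 -0.2509  0.2431] rot [ 3.1412e+00 -3.0000e-04  2.8974e+00] F [-0.87 -0.42 -0.  ] -> cm [ 5.87 51.19 -1.67] dr [  0.   -0.  -40.8]
```

Emit:
{"op": "step_arm", "data": {"increments": [{"delta_pos": [0.6, 5, -0.5], "dr": [0, 0, -4], "fingers": -0.5}, {"delta_pos": [1.2, 10, -0.8], "dr": [0, 0, -8], "fingers": -1}, {"delta_pos": [1.8, 15.5, -1], "dr": [0, 0, -12], "fingers": -1}, {"delta_pos": [2.4, 21, -1.3], "dr": [0, 0, -16], "fingers": -1}, {"delta_pos": [3, 26, -1.6], "dr": [0, 0, -20], "fingers": -1}]}}

```text
time: 6.45
tool_pos: [0.5071, 0.0104, 0.2576]
tool_rot: [3.141, -0.0, -3.034]
contact_force: [1.3, -0.1, -0.5]
opening: 0.066
grip_force: 0.0
```

Run:
```python
from h import *
go([.54,.26,.26],3.61)
```

```text
t 6.45 pos [0.5071 0.0104 0.2576] rot [ 3.1412e+00 -1.0000e-04 -3.0341e+00] F [ 1.26 -0.13 -0.54] -> cm [-5.95 24.46 -0.23] dr [  0.   -0.  -20.7]
```

Emit:
{"op": "step_arm", "data": {"increments": [{"delta_pos": [-1.2, 5.3, 0], "dr": [0, 0, -5], "fingers": -1}, {"delta_pos": [-2.4, 10.5, 0], "dr": [0, 0, -10], "fingers": -1}, {"delta_pos": [-3.8, 16, 0], "dr": [0, 0, -15], "fingers": -1}, {"delta_pos": [-5, 20.5, 0], "dr": [0, 0, -20], "fingers": -1}, {"delta_pos": [-6, 24, 0], "dr": [0, 0, -21], "fingers": -1}]}}

```text
time: 7.08
tool_pos: [0.5414, 0.2556, 0.2572]
tool_rot: [3.141, -0.001, -2.668]
contact_force: [1.2, 0.1, 0.3]
opening: 0.0913
grip_force: 0.0
```

Emit:
{"op": "step_arm", "data": {"increments": [{"delta_pos": [0, 0, 0], "dr": [0, 0, 0], "fingers": -1}, {"delta_pos": [0, 0, 0], "dr": [0, 0, 0], "fingers": -1}, {"delta_pos": [0, 0, 0], "dr": [0, 0, 0], "fingers": -1}, {"delta_pos": [0, 0, 0], "dr": [0, 0, 0], "fingers": -1}, {"delta_pos": [0, 0, 0], "dr": [0, 0, 0], "fingers": -1}]}}

```text
time: 7.7
tool_pos: [0.5417, 0.2529, 0.2581]
tool_rot: [3.142, 0.0, -2.671]
contact_force: [-0.7, -0.5, -0.4]
opening: 0.0921
grip_force: 0.0
```

Run:
```python
from h import *
import pickle
o=robot.observe(); p=viewer.camera_params("wrist"); im=viewer.read_camera("wrist")[:,:,::-1].copy()
cv2.imwrite("pics/w3.png",im); pickle.dump(p,open("w3.pkl","wb"))
u=proj(p,[.527,.272,.03]); print(u,o["tool_pos"],o["tool_rot"])
x,y=(np.clip(u-[70,60],0,[420,300])).astype(int); print("crop origin",x,y)
cv2.imwrite("pics/w3z.png",cv2.resize(im[y:y+120,x:x+140],None,fx=5,fy=5,interpolation=cv2.INTER_CUBIC))
t=viewer.read_camera("top"); cv2.imwrite("pics/top1.png",t[:,:,::-1])
```

```text
[298.88427419 175.26151176] [0.54169715 0.25286139 0.2581489 ] [ 3.14159176e+00  3.85228422e-04 -2.67103261e+00]
crop origin 228 115
```

View pics/w3z.png

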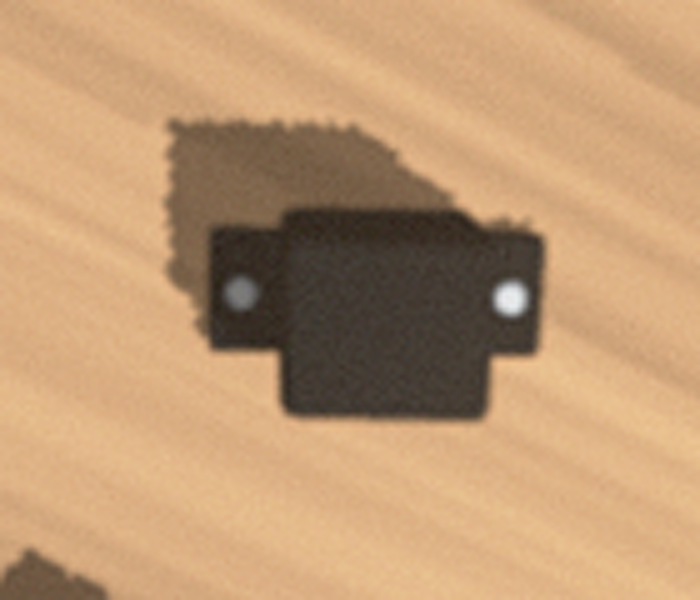

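The block is upright with both ears visible. The screws are at about (275.6,173.2) and (329.6,174.4), and the top face's far edge runs from (284.6,197.8) to (325.6,198.2), nearly in line with the gripper.

Run:
```python
from h import *
import pickle
p=pickle.load(open("w3.pkl","rb"))
def px(x,y): return (228+(x+.5)/5-.5,115+(y+.5)/5-.5)
a,b=[plane(p,px(*q),.008) for q in((240,293),(510,299))]; d=b-a; c=(a+b)/2
print("screws",a.round(4),b.round(4),"span",np.linalg.norm(d).round(4),"mid",c.round(4),"tool yaw for it",(np.arctan2(d[0],-d[1])).round(4))
ea,eb=[plane(p,px(*q),.008) for q in((209,290),(543,297))]; print("ears",np.linalg.norm(eb-ea).round(4),((ea+eb)/2).round(4))
e,f=[plane(p,px(*q),.05) for q in((281,410),(490,412))]; g=f-e; m=plane(p,px(386,418),.05)
print("top edge w",np.linalg.norm(g).round(4),"yaw",np.arctan2(g[0],-g[1]).round(4))
u=g/np.linalg.norm(g); v=np.array([-u[1],u[0],0]); print("edge->centre",((m-c)@v).round(4),"lat",(((e+f)/2-c)@u).round(4))
P1=cv2.imread("pics/w1.png"); p1=pickle.load(open("w1.pkl","rb"))
t=viewer.camera_params("top"); s=viewer.camera_params("side")
print("in top",proj(t,[c[0],c[1],.025]),"side",proj(s,[c[0],c[1],.025]))
go([c[0],c[1],.09],np.arctan2(d[0],-d[1]))
```

```text
screws [0.5407 0.2494 0.008 ] [0.5129 0.3071 0.008 ] span 0.0641 mid [0.5268 0.2783 0.008 ] tool yaw for it -2.6928
ears 0.0793 [0.5262 0.2782 0.008 ]
top edge w 0.0454 yaw -2.6802
edge->centre -0.0186 lat 0.0001
in top [150.69455851 230.31905816] side [202.17055955 142.88842363]
t 7.8 pos [0.5416 0.2531 0.2581] rot [ 3.1416e+00  3.0000e-04 -2.6707e+00] F [ 0.47  0.53 -0.12] -> cm [ 0.18  2.91 16.81] dr [0.  0.  1.3]
```

Emit:
{"op": "step_arm", "data": {"increments": [{"delta_pos": [0.1, 1.5, 1], "dr": [0, 0, 0.5], "fingers": -1}, {"delta_pos": [0.2, 2.9, 4], "dr": [0, 0, 1], "fingers": -1}, {"delta_pos": [0.2, 2.9, 8], "dr": [0, 0, 1], "fingers": -1}, {"delta_pos": [0.2, 2.9, 12], "dr": [0, 0, 1], "fingers": -1}, {"delta_pos": [0.2, 2.9, 15], "dr": [0, 0, 1], "fingers": -1}]}}

```text
time: 8.43
tool_pos: [0.525, 0.279, 0.1055]
tool_rot: [3.141, -0.002, -2.687]
contact_force: [0.3, 0.7, 0.7]
opening: 0.0917
grip_force: 0.0
```

Emit:
{"op": "step_arm", "data": {"increments": [{"delta_pos": [0, 0, 1], "dr": [0, 0, 0], "fingers": -1}, {"delta_pos": [0, 0, 2], "dr": [0, 0, 0], "fingers": -1}, {"delta_pos": [0, 0, 2], "dr": [0, 0, 0], "fingers": -1}, {"delta_pos": [0, 0, 2], "dr": [0, 0, 0], "fingers": -1}, {"delta_pos": [0, 0, 2], "dr": [0, 0, 0], "fingers": -1}]}}

```text
time: 9.05
tool_pos: [0.5271, 0.2785, 0.0888]
tool_rot: [-3.142, 0.002, -2.688]
contact_force: [0.1, 0.1, -0.5]
opening: 0.092
grip_force: 0.0
```

Run:
```python
from h import *
go([.5265,.278,.014],-2.688)
```

```text
t 9.05 pos [0.5271 0.2785 0.0888] rot [-3.1415e+00  1.7000e-03 -2.6877e+00] F [ 0.11  0.13 -0.45] -> cm [ 0.09 -0.02  7.48] dr [-0.   0.1  0. ]
```

Emit:
{"op": "step_arm", "data": {"increments": [{"delta_pos": [0, 0, 2], "dr": [0, 0, 0], "fingers": -1}, {"delta_pos": [0, 0, 4.5], "dr": [0, 0, 0], "fingers": -1}, {"delta_pos": [0.05, 0, 6.3], "dr": [0, 0, 0], "fingers": -1}, {"delta_pos": [0.05, 0, 7.2], "dr": [0, 0, 0], "fingers": -1}, {"delta_pos": [0.05, 0, 7.3], "dr": [0, 0, 0], "fingers": -1}]}}

```text
time: 9.68
tool_pos: [0.5262, 0.2781, 0.0149]
tool_rot: [3.142, -0.0, -2.688]
contact_force: [0.2, -1.0, -0.0]
opening: 0.092
grip_force: 0.0
```

Emit:
{"op": "step_arm", "data": {"increments": [{"delta_pos": [0, 0, 0], "dr": [0, 0, 0], "fingers": -0.2}, {"delta_pos": [0, 0, 0], "dr": [0, 0, 0], "fingers": 0.2}, {"delta_pos": [0, 0, 0], "dr": [0, 0, 0], "fingers": 0.6}, {"delta_pos": [0, 0, 0], "dr": [0, 0, 0], "fingers": 1}, {"delta_pos": [0, 0, 0], "dr": [0, 0, 0], "fingers": 1}], "newtons": 35}}

```text
time: 10.3
tool_pos: [0.5263, 0.2781, 0.015]
tool_rot: [-3.141, 0.0, -2.688]
contact_force: [0.4, -1.2, 1.5]
opening: 0.0465
grip_force: 0.6
```

Emit:
{"op": "step_arm", "data": {"increments": [{"delta_pos": [0, 0, 0], "dr": [0, 0, 0], "fingers": 1}, {"delta_pos": [0, 0, 0], "dr": [0, 0, 0], "fingers": 1}, {"delta_pos": [0, 0, 0], "dr": [0, 0, 0], "fingers": 1}, {"delta_pos": [0, 0, 0], "dr": [0, 0, 0], "fingers": 1}, {"delta_pos": [0, 0, 0], "dr": [0, 0, 0], "fingers": 1}]}}

```text
time: 10.92
tool_pos: [0.5263, 0.2781, 0.015]
tool_rot: [-3.142, 0.0, -2.688]
contact_force: [-0.3, -0.7, 1.9]
opening: 0.0456
grip_force: 35.0
```

Emit:
{"op": "step_arm", "data": {"increments": [{"delta_pos": [0, 0, -0.5], "dr": [0, 0, 0], "fingers": 1}, {"delta_pos": [0, 0, -2], "dr": [0, 0, 0], "fingers": 1}, {"delta_pos": [0, 0, -5], "dr": [0, 0, 0], "fingers": 1}, {"delta_pos": [0, 0, -8], "dr": [0, 0, 0], "fingers": 1}, {"delta_pos": [0, 0, -10], "dr": [0, 0, 0], "fingers": 1}]}}

```text
time: 11.55
tool_pos: [0.5266, 0.2784, 0.1175]
tool_rot: [-3.142, 0.003, -2.688]
contact_force: [0.3, -0.6, -1.6]
opening: 0.0459
grip_force: 35.0
```

Run:
```python
from h import *
print(robot.observe()["opening"],robot.observe()["grip_force"])
go([.4971,-.0373,.08],2.9106)
```

```text
0.045902745986775476 34.999653697013855
t 11.55 pos [0.5266 0.2784 0.1175] rot [-3.1415e+00  2.5000e-03 -2.6875e+00] F [ 0.27 -0.65 -1.61] -> cm [ 16.51 -27.08   3.71] dr [ 0.   0.1 39.2]
```

Emit:
{"op": "step_arm", "data": {"increments": [{"delta_pos": [2.5, -4.1, 0], "dr": [0, 0, 6], "fingers": 1}, {"delta_pos": [5, -8.2, 0], "dr": [0, 0, 12], "fingers": 1}, {"delta_pos": [7.5, -12.3, 0], "dr": [0, 0, 18], "fingers": 1}, {"delta_pos": [10, -16.4, 0], "dr": [0, 0, 24], "fingers": 1}, {"delta_pos": [12.5, -20.5, 0], "dr": [0, 0, 30], "fingers": 1}]}}

```text
time: 12.18
tool_pos: [0.5036, 0.0377, 0.1159]
tool_rot: [3.141, 0.001, 3.069]
contact_force: [0.1, 0.4, -2.3]
opening: 0.0456
grip_force: 35.0
```

Run:
```python
from h import *
go([.4971,-.0373,.08],2.9106)
```

```text
t 12.18 pos [0.5036 0.0377 0.1159] rot [3.1414e+00 1.4000e-03 3.0687e+00] F [ 0.12  0.41 -2.34] -> cm [ 0.11 -7.53  3.59] dr [0.  0.1 9.1]
```

Emit:
{"op": "step_arm", "data": {"increments": [{"delta_pos": [0.1, -3, 0], "dr": [0, 0, 4], "fingers": 1}, {"delta_pos": [0.1, -6, 0.5], "dr": [0, 0, 8], "fingers": 1}, {"delta_pos": [0.1, -7.5, 1.5], "dr": [0, 0, 9.1], "fingers": 1}, {"delta_pos": [0.1, -7.5, 3], "dr": [0, 0, 9.1], "fingers": 1}, {"delta_pos": [0.1, -7.5, 4.5], "dr": [0, 0, 9.1], "fingers": 1}]}}

```text
time: 12.8
tool_pos: [0.4973, -0.0347, 0.0688]
tool_rot: [3.141, -0.001, 2.914]
contact_force: [-0.6, 0.6, -1.6]
opening: 0.046
grip_force: 35.0
```

Emit:
{"op": "step_arm", "data": {"increments": [{"delta_pos": [0, 0, 0.5], "dr": [0, 0, 0], "fingers": 1}, {"delta_pos": [0, 0, 1], "dr": [0, 0, 0], "fingers": 1}, {"delta_pos": [0, 0, 1], "dr": [0, 0, 0], "fingers": 1}, {"delta_pos": [0, 0, 1], "dr": [0, 0, 0], "fingers": 1}, {"delta_pos": [0, 0, 1], "dr": [0, 0, 0], "fingers": 1}]}}

```text
time: 13.42
tool_pos: [0.4978, -0.0357, 0.0603]
tool_rot: [3.142, 0.001, 2.913]
contact_force: [-0.0, 0.4, -1.3]
opening: 0.0458
grip_force: 35.0
```

Run:
```python
from h import *
o=robot.observe(); im=viewer.read_camera("wrist"); p=viewer.camera_params("wrist")
cv2.imwrite("pics/w4.png",im[:,:,::-1])
m=np.hstack([im[:,140:420],np.zeros((420,10,3),np.uint8)])
t=viewer.read_camera("side"); tt=cv2.resize(t[140:250,200:320],None,fx=3.5,fy=3.5,interpolation=cv2.INTER_CUBIC)
c=np.zeros((420,800,3),np.uint8); c[:,:290]=m; c[:385,300:720]=tt; cv2.imwrite("pics/c4.png",c[:,:,::-1])
go([.4971,-.0373,.03],2.9106)
```

```text
t 13.53 pos [ 0.4977 -0.0357  0.0602] rot [3.1415e+00 5.0000e-04 2.9131e+00] F [-0.36  0.11 -1.88] -> cm [ 0.02 -0.17  3.02] dr [0.  0.  0.1]
```

View pics/c4.png

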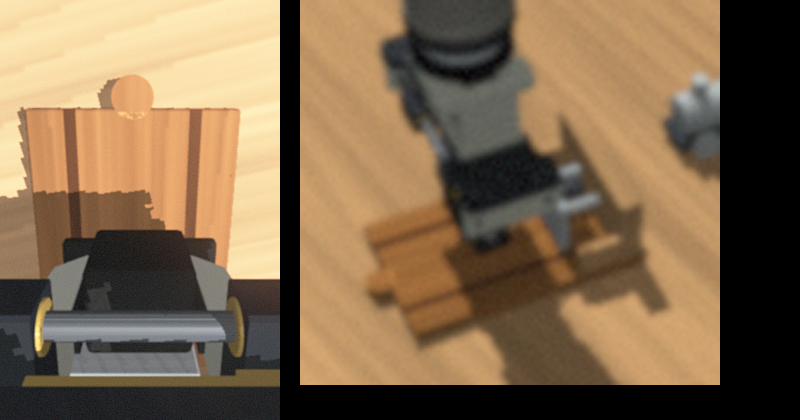

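The block is held upright above the bed, with ears at columns 203–356 and plank edges at columns 165–380. It sits slightly off centre, so I'll compute by how much.

Run:
```python
from h import *
p=viewer.camera_params("wrist"); im=cv2.imread("pics/w4.png").astype(float)
th=-.231; y=np.array([-np.sin(th),np.cos(th),0])
def ed(r,c0,w=8):
    s=cv2.GaussianBlur(im[r-2:r+3].mean(0)[None],(5,1),0)[0][c0-w:c0+w+1]; return c0-w+np.abs(np.diff(s,axis=0)).sum(1).argmax()+.5
for r in(125,150,175):
    b=ed(r,140+int(240-(r-110)*.06)); a=ed(r,140+int(26+(r-110)*.07))
    A,B=plane(p,(a,r),.012),plane(p,(b,r),.012); print(r,a,b,"width",((B-A)@y).round(4),"right edge-62mm y'",(B@y-.062).round(4))
o=robot.observe(); z=o["tool_pos"][2]-.015+.008
a,b=ed(250,203),ed(250,356); A,B=plane(p,(a,250),z),plane(p,(b,250),z); print("ears",a,b,np.linalg.norm(B-A).round(4),"mid y'",((A+B)@y/2).round(4),"tcp y'",(o["tool_pos"]@y).round(4))
```

```text
125 159.5 378.5 width 0.1257 right edge-62mm y' 0.0757
150 161.5 376.5 width 0.1261 right edge-62mm y' 0.0758
175 165.5 374.5 width 0.1253 right edge-62mm y' 0.0759
ears 202.5 355.5 0.0786 mid y' 0.0808 tcp y' 0.0792
```

Emit:
{"op": "step_arm", "data": {"increments": [{"delta_pos": [0, -0.2, 0.8], "dr": [0, 0, 0], "fingers": 1}, {"delta_pos": [0, -0.38, 1.6], "dr": [0, 0, 0], "fingers": 1}, {"delta_pos": [0, -0.38, 2.4], "dr": [0, 0, 0], "fingers": 1}, {"delta_pos": [0, -0.38, 3], "dr": [0, 0, 0], "fingers": 1}, {"delta_pos": [0, -0.38, 3.1], "dr": [0, 0, 0], "fingers": 1}]}}

```text
time: 14.15
tool_pos: [0.4964, -0.0393, 0.0283]
tool_rot: [3.141, -0.001, 2.913]
contact_force: [-0.5, -1.1, -3.4]
opening: 0.0462
grip_force: 35.0
```

Emit:
{"op": "step_arm", "data": {"increments": [{"delta_pos": [0, 0, 0], "dr": [0, 0, 0], "fingers": 1}, {"delta_pos": [0, 0, 0.1], "dr": [0, 0, 0], "fingers": 1}, {"delta_pos": [0, 0, 0.1], "dr": [0, 0, 0], "fingers": 1}, {"delta_pos": [0, 0, 0.2], "dr": [0, 0, 0], "fingers": 1}, {"delta_pos": [0, 0, 0.2], "dr": [0, 0, 0], "fingers": 1}]}}

```text
time: 14.78
tool_pos: [0.4968, -0.0394, 0.027]
tool_rot: [3.141, 0.0, 2.913]
contact_force: [1.3, 0.3, -0.9]
opening: 0.0458
grip_force: 35.0
```

Emit:
{"op": "step_arm", "data": {"increments": [{"delta_pos": [-0.7, 0, 0], "dr": [0, 0, 0], "fingers": 1}, {"delta_pos": [-1.5, 0, 0], "dr": [0, 0, 0], "fingers": 1}, {"delta_pos": [-2.3, 0, 0], "dr": [0, 0, 0], "fingers": 1}, {"delta_pos": [-2.9, 0, 0], "dr": [0, 0, 0], "fingers": 1}, {"delta_pos": [-3.2, 0, 0], "dr": [0, 0, 0], "fingers": 1}]}}

```text
time: 15.4
tool_pos: [0.528, -0.0467, 0.027]
tool_rot: [3.142, -0.0, 2.913]
contact_force: [-3.2, 0.2, 5.7]
opening: 0.0459
grip_force: 35.0
```

Emit:
{"op": "step_arm", "data": {"increments": [{"delta_pos": [-0.2, 0, 0], "dr": [0, 0, 0], "fingers": 1}, {"delta_pos": [-0.4, 0, 0], "dr": [0, 0, 0], "fingers": 1}, {"delta_pos": [-0.6, 0, 0], "dr": [0, 0, 0], "fingers": 1}, {"delta_pos": [-0.8, 0, 0], "dr": [0, 0, 0], "fingers": 1}, {"delta_pos": [-0.8, 0, 0], "dr": [0, 0, 0], "fingers": 1}]}}

```text
time: 16.02
tool_pos: [0.5349, -0.0482, 0.027]
tool_rot: [3.142, -0.002, 2.913]
contact_force: [-4.9, 0.8, 7.7]
opening: 0.0455
grip_force: 35.0
```

```bash
cat > st.py <<'E'
from h import *
th=-.231; x=np.array([np.cos(th),np.sin(th),0]); y=np.array([-x[1],x[0],0])
for i in range(2):
    o=robot.observe(); print(round(o["time"],2),"track x",(1e3*(o["tool_pos"]@x-.5124)).round(1),"y'",(o["tool_pos"]@y).round(4),"z",o["tool_pos"][2].round(4),"Fx",(o["contact_force"]@x).round(2),"Fy",(o["contact_force"]@y).round(2),"Fz",o["contact_force"][2].round(2),o["tool_rot"].round(3)); viewer.read_camera("side")
E
python3 st.py
```

```text
16.02 track x 19.3 y' 0.0755 z 0.027 Fx -4.93 Fy -0.3 Fz 7.7 [ 3.142e+00 -2.000e-03  2.913e+00]
16.07 track x 19.3 y' 0.0756 z 0.027 Fx -6.26 Fy -0.38 Fz 7.08 [ 3.141e+00 -2.000e-03  2.913e+00]
```

Emit:
{"op": "step_arm", "data": {"increments": [{"delta_pos": [-0.1, 0, -0.05], "dr": [0, 0, 0], "fingers": 1}, {"delta_pos": [-0.3, 0, -0.1], "dr": [0, 0, 0], "fingers": 1}, {"delta_pos": [-0.4, 0, -0.1], "dr": [0, 0, 0], "fingers": 1}, {"delta_pos": [-0.5, 0, -0.1], "dr": [0, 0, 0], "fingers": 1}, {"delta_pos": [-0.5, 0, -0.1], "dr": [0, 0, 0], "fingers": 1}]}}

```text
time: 16.75
tool_pos: [0.5394, -0.0493, 0.0271]
tool_rot: [3.141, -0.003, 2.913]
contact_force: [-6.9, 1.1, -2.8]
opening: 0.0458
grip_force: 35.0
```

```bash
python3 st.py
```

```text
16.75 track x 24.0 y' 0.0755 z 0.0271 Fx -7.01 Fy -0.53 Fz -2.75 [ 3.141e+00 -3.000e-03  2.913e+00]
16.8 track x 23.9 y' 0.0755 z 0.0271 Fx -6.26 Fy -0.31 Fz -2.27 [ 3.141e+00 -3.000e-03  2.913e+00]
```

Emit:
{"op": "step_arm", "data": {"increments": [{"delta_pos": [-0.1, 0, 0], "dr": [0, 0, 0], "fingers": 1}, {"delta_pos": [-0.2, 0, 0.02], "dr": [0, 0, 0], "fingers": 1}, {"delta_pos": [-0.3, 0, 0.03], "dr": [0, 0, 0], "fingers": 1}, {"delta_pos": [-0.4, 0, 0.03], "dr": [0, 0, 0], "fingers": 1}, {"delta_pos": [-0.4, 0, 0.03], "dr": [0, 0, 0], "fingers": 1}]}}

```text
time: 17.48
tool_pos: [0.5428, -0.0501, 0.0271]
tool_rot: [3.142, -0.004, 2.913]
contact_force: [-8.6, 1.1, 1.0]
opening: 0.0458
grip_force: 35.0
```

Emit:
{"op": "step_arm", "data": {"increments": [{"delta_pos": [0, 0, 0], "dr": [0, 0, 0], "fingers": 1}, {"delta_pos": [0, 0, 0], "dr": [0, 0, 0], "fingers": 1}, {"delta_pos": [0, 0, 0], "dr": [0, 0, 0], "fingers": 1}, {"delta_pos": [0, 0, 0], "dr": [0, 0, 0], "fingers": 1}, {"delta_pos": [0, 0, 0], "dr": [0, 0, 0], "fingers": 1}]}}

```text
time: 18.1
tool_pos: [0.5428, -0.05, 0.0271]
tool_rot: [3.141, -0.004, 2.913]
contact_force: [-8.7, 2.5, 1.0]
opening: 0.0457
grip_force: 35.0
```

```bash
python3 st.py
python3 - <<'E'
from h import *
im=viewer.read_camera("wrist"); s=viewer.read_camera("side"); t=viewer.read_camera("top")
c=np.zeros((420,790,3),np.uint8); c[:,:280]=im[:,140:420]; c[:360,290:710]=cv2.resize(s[140:260,200:340],None,fx=3,fy=3,interpolation=cv2.INTER_CUBIC)
cv2.imwrite("pics/c5.png",c[:,:,::-1])
E
```

```text
18.1 track x 27.5 y' 0.0756 z 0.0271 Fx -9.01 Fy 0.45 Fz 0.98 [ 3.141 -0.004  2.913]
18.15 track x 27.5 y' 0.0755 z 0.0271 Fx -8.44 Fy -0.71 Fz 1.13 [ 3.142 -0.004  2.913]
```

View pics/c5.png

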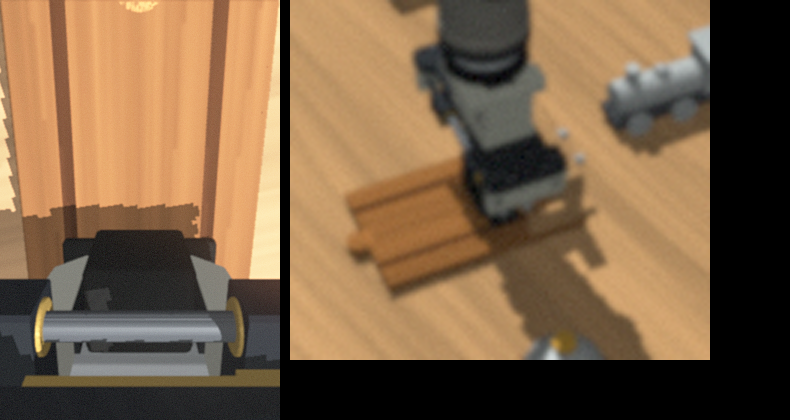

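The block is on the bed, centred between the grooves and upright, with the plate against it (wrist crop, ears at columns 63–216). Track x is 27.5 mm and the push is about 8.7 N, which matches half travel. I'll hold a little longer, then hand in.

Emit:
{"op": "step_arm", "data": {"increments": [{"delta_pos": [0, 0, 0], "dr": [0, 0, 0], "fingers": 1}, {"delta_pos": [0, 0, 0], "dr": [0, 0, 0], "fingers": 1}, {"delta_pos": [0, 0, 0], "dr": [0, 0, 0], "fingers": 1}, {"delta_pos": [0, 0, 0], "dr": [0, 0, 0], "fingers": 1}, {"delta_pos": [0, 0, 0], "dr": [0, 0, 0], "fingers": 1}]}}

```text
time: 18.98
tool_pos: [0.5428, -0.0501, 0.027]
tool_rot: [3.141, -0.004, 2.913]
contact_force: [-7.6, 1.0, 0.6]
opening: 0.0458
grip_force: 35.0
```

Emit:
{"op": "step_arm", "data": {"increments": [{"delta_pos": [0, 0, 0], "dr": [0, 0, 0], "fingers": 1}, {"delta_pos": [0, 0, 0], "dr": [0, 0, 0], "fingers": 1}, {"delta_pos": [0, 0, 0], "dr": [0, 0, 0], "fingers": 1}, {"delta_pos": [0, 0, 0], "dr": [0, 0, 0], "fingers": 1}, {"delta_pos": [0, 0, 0], "dr": [0, 0, 0], "fingers": 1}]}}

```text
time: 19.6
tool_pos: [0.5428, -0.0501, 0.027]
tool_rot: [3.142, -0.004, 2.913]
contact_force: [-8.6, 1.5, 0.9]
opening: 0.046
grip_force: 35.0
```

```bash
python3 -c "
from h import *
print(robot.observe()['contact_force'],robot.observe()['tool_pos']); print(robot.hand_in())"
```

```text
[-8.64381351  1.46611502  0.91560437] [ 0.54279765 -0.05007178  0.02704478]
the job is handed in; nothing more can be done
None
```

I pressed the bell to its stop and released it, then handed in at about 20 s with the block upright, centred on the bed and held against the plate at about half travel with a steady push of about 8.7 N; no verdict came back.

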